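# Load the kitchen scale and take off its adjuster cap

### The arm

A 6-joint arm with a two-finger parallel gripper is mounted at the origin on the work surface. World frame = base frame: x ahead of the robot, y to its left, z up, the work surface at z = 0. Lengths are in m, angles in rad, forces in N, time in s.
With the tool pointing down it reaches from about 0.3 to 0.875 m from the base axis. Payload 6.4 kg.
Tool frame: the origin (TCP) lies on the front face of the gripper's body, between the roots of the fingers; the fingertips stand 73 mm ahead of it and the grasp point (between the pads) lies ctrl.pinch_z ahead of it (ctrl.pinch_z is the distance from the TCP to the grasp point, in m); z points along the fingers, x is the direction in which the jaws open and shut, and the axes are right-handed (so a half turn about z gives the same grasp; the last joint's range is limited). The gripper opens to 85 mm and grips with 20 to 120 N. Pads are 22 mm wide; open, the fingers measure 114 mm over their backs; the gripper's body (76 mm by 85 mm) begins 54 mm behind the grasp point. The pads swing forward as they close: fully open they stand 13 mm farther back than shut.
Start: joints at [-1.35, 0.181, 1.607, -0, 1.354, -0.206], TCP at [0.238, -0.523, 0.304] pointing down, gripper open.
Joint ranges: [-2.99, 2.99], [-0.89, 2.07], [0.3, 2.58], [-1.14, 4.28], [0, 2.63], [-3.12, 3.12]. Speed limits (rad/s): [2.57, 2.57, 3.01, 3.14, 3.14, 3.14].

### API

Orientations are given as a unit quaternion [w, x, y, z].
In Python, from bench import ctrl gives the robot as it stands.
- The arm moves only by the tool move_arm, never from a script. Its argument "rows" is text: rows parted by semicolons, each of 7 numbers parted by spaces: the shift along the tool's x, y, z in cm, then the turn, a rotation vector about the tool's x, y, z in degrees, then the opening, from 0 (shut) to 1 (fully open). In form: x y z rx ry rz grip; .... A call has 1 to 20 rows; each row shifts and turns the commanded pose from where the row before left it, along the tool's axes as they then stand; what a row does not reach is not made up. A row lasts 1/10 s, in which the tool goes at most 50 mm and 8.59 degrees, less where a joint would pass 70% of its speed; a pose out of reach is approached as far as the arm can. A call with a gripper value outside its range is refused whole. The fingers move at their own pace and stop on an object; the grip force is fixed at half the most. Time passes only in rows, so rows that do not move let the fingers close. It gives the time, the measured TCP pose, the force and the opening at its end, in the units of the state.
- ctrl.get_obs(): the state, without advancing time (a new reading comes with each control period).
- ctrl.camera(name): name is "side" or "top"; returns a dict with "color" (384x512x3 uint8, blue, green, red), "fx", "fy", "cx", "cy" (pixels), "rvec" (rotation vector, rad) and "tvec" (3), from world to camera coordinates, as OpenCV has them. Camera axes: x right, y down, z forward; pixel columns grow to the right and rows downward; lengths in m; the calibration is good to about 2 mm. A picture is of the moment at which its call begins. There is no depth.
- ctrl.hand_in(): hands the job in, once; it reports no verdict.
Trained networks look in the newest picture that a camera, given by its name, has taken for a name from the list of things; names that differ only in an ending like _2 or _b are one class to them, and where a whole thing is asked for, a point or a joint stands for the part that bears it (a point fixed in the world has none). Each returns a list of dicts, best first, with "confidence" (0 to 1); they miss things now and then, are a little off and sometimes report something else, mostly with a low value. They report only what shows in the picture. A call takes as long as a camera call. They do not tell look-alikes from the thing itself.
- ctrl.look_for(camera, query): "bbox" ([left, top, right, bottom] in pixels, round what is visible of it).
- ctrl.trace(camera, query): "region" (384x512 bool, what is visible of it) and "bbox" ([left, top, right, bottom] in pixels, round what is visible of it).
The state is a dict: "time_s": time; "q": joint angles; "dq": joint speeds; "joint_efforts": joint torques, N m; "eef_pos": TCP position; "eef_rot": TCP orientation; "wrist_force": force on the tool from outside, world axes, zero at the start; "torque": the same for the moment, N m; "opening": opening from 0.0 (shut) to 1.0 (fully open).
Only numpy, scipy, OpenCV 4.12 (cv2) and the standard library are available. Lean on these libraries where they do the work, as an engineer would, in place of code of your own. Each camera call takes 0.05 s, during which the arm holds its last target.

### The job

Get the kitchen scale ready for adjustment: set the largest brass check weight gently upright in the middle of the round pan and let go of it, then unscrew the black cap of the adjuster on the same scale. Nobody knows whether its thread is right- or left-handed, so try both ways; lift the cap off and finish while still holding it upright in the gripper, at least 5 cm above its seat, with the weight still on the pan. Leave the smaller weights and everything else where they stand.

Things in the scene. Friction and masses are not known exactly. Their poses are not given: they have to be found in the camera images.
- scale: kitchen scale, cream housing 180 (its x) x 280 (its y) x 60 mm high, fixed to the worktop. Origin: centre of its underside; z up. The round pan stands at its +y end, the capped adjuster boss at its -y end. Does not move.
- pan (a joint): sprung weighing pan: 0 unloaded, grows as it sinks (m); 600 N/m, stop at 0.014; the largest weight sinks it about 0.008.
- pan_center (a point): centre of the top face of the pan, a flat steel disc 130 mm across without rim, 100 mm above the worktop when empty; moves with the pan. Axes as the scale's.
- socket (a point): centre of the top rim of the aluminium adjuster boss (64 mm across, 92 mm above the worktop, 32 mm tall), on which the cap's flange rests. 155 mm from the pan's centre. Axes as the scale's, z up. Fixed.
- cap_grip (a point): on the axis of the black screw cap, half-way up its round ribbed grip (36 mm across, 44 mm tall; flange below it 58 mm across, 4 mm thick), 26 mm above the flange's underside; z up. 65 to 110 g. A stem with a cross-bar reaches 29 mm below the flange into the boss. Screwed on at the start: it then lifts only about 2 mm before it holds fast.
- weight_large_center (a point): half-way up the largest brass check weight: 70 mm tall, cylinder 42 mm across from 0 to 46 mm, above it a neck and a knob 26 mm across. 500 g, loose, upright. z up along the weight, 35 mm above its underside. It stands on the board; the three weights' order along the board varies.
- weight_large: the same weight: origin at the centre of its underside
- cap: the same cap; origin on its axis under the flange. The wrong way it stops within some 10 degrees (the grip then slips: let go and grip again). The right way it turns easily, without rising, to a stop at 65 degrees; from 45 degrees on it lifts straight out, but binds while twisted hard against the stop. The right way differs from start to start and cannot be seen.
- weight_mid_center (a point): half-way up the middle weight, same shape, 52 mm tall, 31 mm across; leave alone
- weight_small_center (a point): half-way up the smallest weight, same shape, 42 mm tall, 25 mm across; leave alone
- board: wooden board, 250 (its x) x 100 x 16 mm, fixed, on which the three weights stand in a row along its x, about 80 mm apart. Origin: centre of its underside.
- jam_a: jam jar 62 mm across, 85 mm tall, loose; origin under its centre; leave alone
- jam_b: second jam jar, same size; leave alone
- spoon: wooden spoon lying on the worktop, loose; leave alone
- storage_jar: glass storage jar 80 mm across, 150 mm tall, loose; leave alone
- mortar: white mortar bowl 124 mm across, 75 mm tall, loose; leave alone
- mill: wooden pepper mill 54 mm across, 165 mm tall, loose; leave alone
- mug: white mug 80 mm across, 85 mm tall, loose; leave alone
Not all that is in view belongs to the job. Leave any red look-alike of the cap alone.

How it is judged:
On the way, in this order (a step that is already met when the one before it is completed fails the run):
1. largest weight stands in the middle of the pan, released, cap still on (horizontal distance between weight_large_center and pan_center below 0.015 m and angle between weight_large_center's own z axis and vertical below 0.12 rad and value of joint pan between 0.005 and 0.0125 m and contact force between the fingers and weight_large below 0.1 N and z of weight_large_center in the frame of pan_center below 0.04 m and velocity of joint pan below 0.02 m/s and z of cap_grip in the frame of socket below 0.034 m), for 0.3 s.
2. cap lifted out of the boss by the gripper (z of cap_grip in the frame of socket above 0.071 m and contact force between the fingers and cap above 0.5 N and horizontal distance between weight_large_center and pan_center below 0.015 m and angle between weight_large_center's own z axis and vertical below 0.12 rad and value of joint pan between 0.005 and 0.0125 m and contact force between the fingers and weight_large below 0.1 N and z of weight_large_center in the frame of pan_center below 0.04 m), for 0.2 s.
At the end, for the whole second after the job is handed in: Largest weight upright (7 deg) on the pan, within 15 mm of its centre, touched by nothing else, pan sunk 5 to 12.5 mm; cap held still in the fingers, upright within 20 deg, at least 45 mm above its seat, touching neither scale nor weight (all of step 2 and angle between cap_grip's own z axis and vertical below 0.35 rad and linear speed of cap below 0.03 m/s and contact force between cap and scale below 0.1 N and contact force between cap and weight_large below 0.1 N); the arm keeps its last pose, push and grip.
It fails at once if weight dropped on the pan or pan knocked down (pan sinking faster than 0.25 m/s) (velocity of joint pan above 0.25 m/s).
It fails at once if a smaller weight moved by more than 20 mm (distance of any of weight_mid_center, weight_small_center from where it was at the start of the episode above 0.02 m).
It fails at once if a bystander moved by more than 30 mm (distance of any of jam_a, jam_b, spoon, storage_jar, mortar, mill, mug from where it was at the start of the episode above 0.03 m).
It also fails if it takes over 64 s, if anything falls off the work surface, if the arm or the gripper's body presses on something with over 40 N, if the wrist force passes 120 N, or if a joint passes its speed limit or range.

## Working session

There is one attempt and no reset: what is moved stays moved. The work goes in short steps, Python scripts to look and compute and a tool call to move; the robot and the scene stay as the last step left them, time stands still between calls to the robot, and variables do not carry over. Pictures are saved under pics/ and viewed, and the job is handed in when it is done.

Besides the shell and the picture viewer there is one more tool, called after "Emit:" in YAML: its name, and indented under it one key for each argument. move_arm: Moves the arm, as the interface text tells. Its arguments: {"type":"object","properties":{"rows":{"type":"string"}},"required":["rows"]}

```bash
mkdir -p pics; ls
python3 - <<'E'
from bench import ctrl
import cv2
o=ctrl.get_obs(); print({k:(v if not hasattr(v,'round') else v) for k,v in o.items()}, ctrl.pinch_z)
for n in("side","top"):
    c=ctrl.camera(n); cv2.imwrite(f"pics/{n}0.png",c["color"]); print(n,c["fx"],c["fy"],c["cx"],c["cy"],c["rvec"],c["tvec"])
    for q in("scale","pan","cap","weight_large","weight_mid_center","weight_small_center","board"):
        print(q,[(r["bbox"],round(r["confidence"],2)) for r in ctrl.look_for(n,q)][:3])
E
```

```text
pics
{'time_s': 0.0, 'q': array([-1.35029159e+00,  1.81551427e-01,  1.60797234e+00,  1.85560512e-05,
        1.35375432e+00, -2.06342366e-01]), 'dq': array([-1.00827255e-03, -2.06001497e-05,  1.05781174e-03, -1.90915000e-03,
        4.16944828e-04,  6.11712450e-04]), 'joint_efforts': array([ 5.21322672e-04, -4.44859815e+01, -3.51333976e+01, -9.12826295e-05,
        9.06020781e-03,  1.39788887e-05]), 'eef_pos': array([ 0.23796005, -0.52301009,  0.30299542]), 'eef_rot': array([-5.98104361e-04,  8.40832386e-01, -5.41294919e-01, -5.93732914e-04]), 'wrist_force': array([ 0.23492314, -0.65723667, -0.41545677]), 'torque': array([ 0.01236359,  0.00321676, -0.04747912]), 'opening': 0.997816318475387} 0.0539
side 397.42001481843073 397.42001481843073 260.2132702585828 186.6725465463022 [ 0.52149033 -2.55492609  1.42637419] [0.54937214 0.2232807  1.29740498]
scale [([246.1, 164.3, 301.3, 216.8], 0.59)]
pan [([252.1, 172.7, 288.4, 188.5], 0.59), ([253.8, 135.4, 266.0, 166.8], 0.29)]
cap [([316.4, 175.4, 324.3, 193.7], 0.73), ([270.0, 152.3, 285.1, 167.4], 0.56), ([231.9, 162.6, 243.8, 178.4], 0.
[... 318 characters left out ...]
8.6], 0.81), ([193.9, 167.3, 217.8, 215.5], 0.53)]
top 456.01146695347234 456.01146695347234 251.38837782432842 198.8793737303197 [ 2.16243751 -2.09970791  0.18532252] [0.01482604 0.57661319 1.33024363]
scale [([258.1, 159.9, 359.4, 232.9], 0.56)]
pan [([265.0, 172.9, 308.5, 215.8], 0.74)]
cap [([318.0, 239.6, 334.3, 261.6], 0.74), ([300.8, 128.3, 324.1, 145.6], 0.54), ([329.9, 179.2, 346.9, 196.4], 0.51)]
weight_large [([161.2, 231.1, 180.5, 244.5], 0.45)]
weight_mid_center [([328.6, 179.2, 346.0, 196.6], 0.73), ([393.0, 249.2, 422.5, 273.6], 0.55), ([146.6, 181.1, 158.7, 196.8], 0.42)]
weight_small_center []
board [([135.8, 169.3, 193.6, 258.4], 0.77), ([353.8, 264.2, 379.2, 285.3], 0.62)]
```

Run:
```python
import cv2
a=cv2.imread("pics/side0.png");cv2.imwrite("pics/side0c.png",cv2.resize(a[120:300,150:390],None,fx=3.3,fy=3.3,interpolation=cv2.INTER_CUBIC))
a=cv2.imread("pics/top0.png");cv2.imwrite("pics/top0c.png",cv2.resize(a[100:310,110:440],None,fx=2.4,fy=2.4,interpolation=cv2.INTER_CUBIC))
```

```text
(no output)
```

View pics/side0c.png

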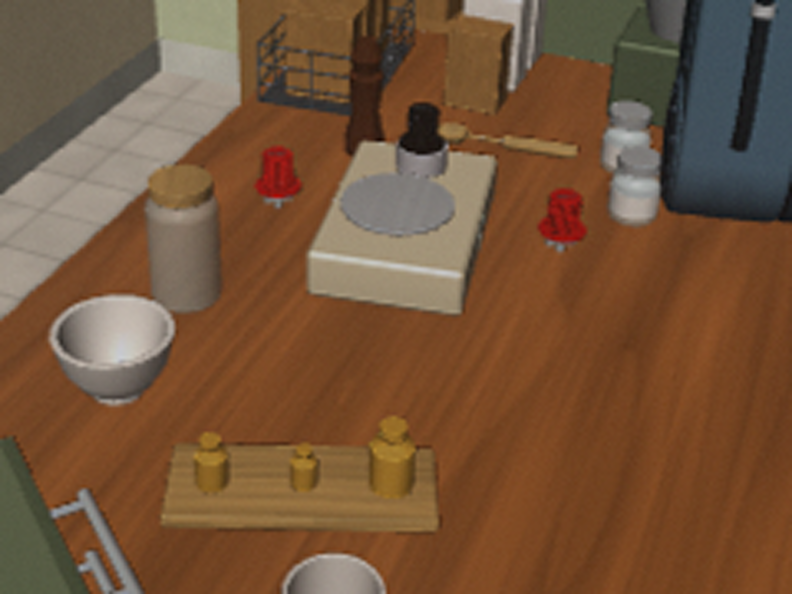

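View pics/top0c.png

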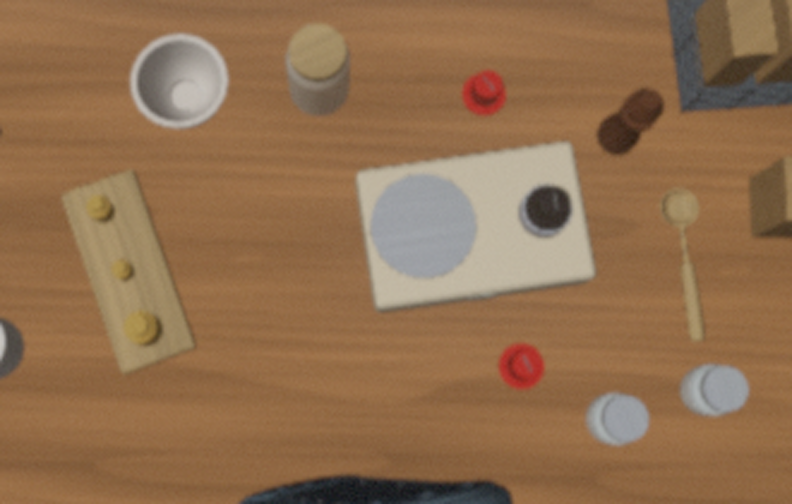

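View pics/top0.png

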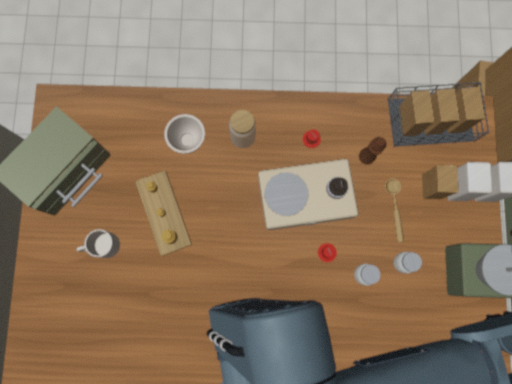

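```bash
cat > h.py <<'E'
import numpy as np,cv2
from bench import ctrl
from scipy.spatial.transform import Rotation as R
def cal(c):
    K=np.array([[c["fx"],0,c["cx"]],[0,c["fy"],c["cy"]],[0,0,1.]]);r=np.array(c["rvec"],float);t=np.array(c["tvec"],float)
    return K,r,t
def back(c,uv,z):
    K,r,t=cal(c);M=cv2.Rodrigues(r)[0];o=-M.T@t;d=M.T@np.linalg.inv(K)@np.array([uv[0],uv[1],1.])
    return o+d*(z-o[2])/d[2]
def proj(c,P):
    K,r,t=cal(c);return cv2.projectPoints(np.atleast_2d(np.array(P,float)),r,t,K,None)[0].reshape(-1,2)
def silh(c,xy,parts):
    "mask from stacked cylinders (r,z0,z1), world"
    m=np.zeros((384*4,512*4),np.uint8);a=np.linspace(0,2*np.pi,40)
    for r,z0,z1 in parts:
        P=[[xy[0]+r*np.cos(t),xy[1]+r*np.sin(t),z] for t in a for z in(z0,z1)]
        cv2.fillConvexPoly(m,cv2.convexHull(np.round(proj(c,P)*4+1.5).astype(np.int32)),1)
    return cv2.resize(m.astype(np.float32),(512,384),interpolation=cv2.INTER_AREA)
E
python3 - <<'E'
from h import *
C={n:ctrl.camera(n) for n in("top","side")}
for n in C: 
    K,r,t=cal(C[n]); print(n,"cam pos",(-cv2.Rodrigues(r)[0].T@t).round(3))
for n in C:
    for q,z in(("pan",.1),("cap",.118),("weight_large",.045)):
        for g in ctrl.trace(n,q)[:4]:
            ys,xs=np.nonzero(g["region"]); u=(xs.mean(),ys.mean())
            print(n,q,round(g["confidence"],2),len(xs),np.round(u,1),back(C[n],u,z).round(4))
T=C["top"]
print("corners",[back(T,(x/2.4+110,y/2.4+100),.06).round(3) for x,y in((357,172),(570,142),(595,276),(380,310))])
print("wl top",back(T,(169,236),.045),"side",back(C["side"],(268.8,258.8),.045))
E
```

```text
top cam pos [0.338 0.029 1.41 ]
side cam pos [0.152 1.126 0.863]
top pan 0.79 1544 [285.9 193.4] [ 0.5865 -0.0685  0.1   ]
top cap 0.72 267 [338.4 185.3] [ 0.6114 -0.2187  0.118 ]
top cap 0.5 258 [311.1 137.9] [ 0.7515 -0.1389  0.118 ]
top cap 0.49 324 [327.  252.1] [ 0.4182 -0.1859  0.118 ]
top weight_large 0.69 1514 [286.4 193.4] [ 0.5968 -0.0742  0.045 ]
top weight_large 0.64 190 [169.3 236. ] [0.4568 0.274  0.045 ]
top weight_large 0.64 437 [373.  149.3] [ 0.7439 -0.3402  0.045 ]
side pan 0.93 505 [270.4 181.6] [ 0.5815 -0.0628  0.1   ]
side cap 0.61 182 [320.4 185.9] [ 0.3972 -0.081   0.118 ]
side cap 0.58 151 [278.  159.2] [ 0.6059 -0.209   0.118 ]
side cap 0.53 880 [184.5 224.1] [0.7203 0.3089 0.118 ]
side cap 0.5 173 [234.  173.1] [ 0.7177 -0.0355  0.118 ]
side weight_large 0.76 279 [268.7 259.4] [0.454  0.2765 0.045 ]
corners [array([0.659, 0.012, 0.06 ]), array([ 0.706, -0.258,  0.06 ]), array([ 0.535, -0.288,  0.06 ]), array([ 0.484, -0.021,  0.06 ])]
wl top [0.45671487 0.27502337 0.045     ] side [0.45455785 0.2739363  0.045     ]
```

Run:
```python
from h import *
from scipy.optimize import minimize
C={n:ctrl.camera(n) for n in("top","side")}
def near(n,q,u):
    b=None
    for g in ctrl.trace(n,q):
        ys,xs=np.nonzero(g["region"]); d=np.hypot(xs.mean()-u[0],ys.mean()-u[1])
        if d<8 and len(xs)<3000: b=g["region"].astype(np.float32) if b is None else b
    return b
jobs={"weight_large":([.456,.275],[(.021,.016,.062),(.013,.07,.086),(.009,.06,.07)],{"top":(169,236),"side":(268.7,259.4)}),
"pan":([.585,-.066],[(.065,.098,.1)],{"top":(286,193.4),"side":(270.4,181.6)}),
"cap":([.609,-.215],[(.029,.092,.096),(.018,.096,.14)],{"top":(338.4,185.3),"side":(278,159)})}
for q,(x0,parts,us) in jobs.items():
    ms={n:near(n,q,us[n]) for n in C}
    for sel in(["top"],["side"],["top","side"]):
        sel=[n for n in sel if ms[n] is not None]
        if not sel: print(q,"none");continue
        f=lambda x:sum(((silh(C[n],x,parts)-ms[n])**2).sum() for n in sel)
        r=minimize(f,x0,method="Nelder-Mead",options=dict(initial_simplex=np.array(x0)+[[0,0],[.006,0],[0,.006]],xatol=2e-4))
        print(q,sel,r.x.round(4),round(r.fun,1),[int(ms[n].sum()) for n in sel])
```

```text
weight_large ['top'] [0.457  0.2747] 6.1 [191]
weight_large ['side'] [0.4556 0.2712] 10.2 [302]
weight_large ['top', 'side'] [0.456  0.2731] 27.1 [191, 302]
pan ['top'] [ 0.5869 -0.0696] 19.8 [1543]
pan ['side'] [ 0.5869 -0.0683] 27.0 [491]
pan ['top', 'side'] [ 0.5866 -0.0695] 49.8 [1543, 491]
cap ['top'] [ 0.6146 -0.2218] 7.9 [303]
cap ['side'] [ 0.6128 -0.2248] 5.5 [161]
cap ['top', 'side'] [ 0.6138 -0.2221] 22.5 [303, 161]
```

```bash
cat >> h.py <<'E'
def Rt(o=None):
    o=o or ctrl.get_obs(); w,x,y,z=o["eef_rot"]; return R.from_quat([x,y,z,w])
def delta(xyz,phi):
    o=ctrl.get_obs(); r=Rt(o); d=r.inv().apply(np.array(xyz)-o["eef_pos"])*100
    T=R.from_matrix(np.array([[np.cos(phi),np.sin(phi),0],[np.sin(phi),-np.cos(phi),0],[0,0,-1]]).T.copy() if 0 else np.array([[np.cos(phi),np.sin(phi),0],[np.sin(phi),-np.cos(phi),0],[0,0,-1.]]))
    rv=np.degrees((r.inv()*T).as_rotvec())
    x=r.apply([1,0,0]); print("t",round(o["time_s"],2),"pos",o["eef_pos"].round(4),"phi",np.arctan2(x[1],x[0]).round(3),"q",o["q"].round(2),"F",o["wrist_force"].round(1),"Tq",o["torque"].round(2),"open",round(o["opening"],3))
    print("shift cm",d.round(2),"turn deg",rv.round(2))
E
python3 - <<'E'
from h import *
T=ctrl.camera("top")
for nm,(x,y),z in(("large",(142,327),.05),("small",(122,270),.04),("mid",(99,208),.05)): print(nm,back(T,(x/2.4+110,y/2.4+100),z).round(3))
p=[back(T,(x/2.4+110,y/2.4+100),.016)[:2] for x,y in((65,192),(133,170),(193,347),(124,372))]
print(np.round(p,3)); d=p[0]-p[3];print(np.arctan2(d[1],d[0])); d=p[1]-p[2];print(np.arctan2(d[1],d[0]))
delta([.456,.273,.204],-1.27)
E
```

```text
large [0.456 0.274 0.05 ]
small [0.528 0.305 0.04 ]
mid [0.605 0.337 0.05 ]
[[0.631 0.39 ]
 [0.663 0.304]
 [0.435 0.213]
 [0.401 0.299]]
0.37779632767441035
0.37706988903270733
t 1.65 pos [ 0.238  -0.5234  0.3039] phi -1.144 q [-1.35  0.18  1.61 -0.    1.35 -0.21] F [ 1.1 -0.8  0.4] Tq [ 0.03  0.01 -0.06] open 0.999
shift cm [-63.47 -52.81   9.99] turn deg [-0.    0.01  7.22]
```

Emit:
move_arm:
  rows: "-3.1 -2.6 0 0 0 0.15 1;-3.1 -2.6 0 0 0 0.15 1;-3.1 -2.6 0 0 0 0.15 1;-3.1 -2.6 0 0 0 0.15 1;-3.1 -2.6 0 0 0 0.15 1;-3.1 -2.6 0 0 0 0.15 1;-3.1 -2.6 0 0 0 0.15 1;-3.1 -2.6 0 0 0 0.15 1;-3.1 -2.6 0 0 0 0.15 1;-3.1 -2.6 0 0 0 0.15 1;-3.1 -2.6 0 0 0 0.15 1;-3.1 -2.6 0 0 0 0.15 1;-3.1 -2.6 0 0 0 0.15 1;-3.1 -2.6 0 0 0 0.15 1;-3.1 -2.6 0 0 0 0.15 1;-3.1 -2.6 0 0 0 0.15 1;-3.1 -2.6 0 0 0 0.15 1;-3.1 -2.6 0 0 0 0.15 1;-3.1 -2.6 0 0 0 0.15 1;-3.1 -2.6 0 0 0 0 1"

```text
time_s: 3.65
eef_pos: [0.4743, 0.2524, 0.304]
eef_rot: [-0.0, 0.827, -0.562, 0.0]
wrist_force: [1.1, -1.0, 0.3]
opening: 1.0
```

Run:
```python
from h import *
delta([.456,.273,.204],-1.194)
```

```text
t 3.65 pos [0.4743 0.2524 0.304 ] phi -1.193 q [ 0.27  0.1   1.7  -0.    1.34  1.46] F [ 1.1 -1.   0.3] Tq [-0.05 -0.02  0.  ] open 1.0
shift cm [-2.59  0.94  9.99] turn deg [-0.02 -0.01  0.04]
```

Emit:
move_arm:
  rows: "-1.3 0.5 0 0 0 0 1;-1.3 0.4 2 0 0 0 1;0 0 4 0 0 0 1;0 0 4 0 0 0 1;0 0 4 0 0 0 1;0 0 3 0 0 0 1;0 0 2 0 0 0 1;0 0 1.4 0 0 0 1;0 0 0 0 0 0 1;0 0 0 0 0 0 1"

```text
time_s: 4.65
eef_pos: [0.4565, 0.2713, 0.1006]
eef_rot: [-0.0, 0.827, -0.562, 0.0]
wrist_force: [-0.3, 0.7, -0.0]
opening: 1.002
```

Run:
```python
from h import *
delta([.456,.273,.1],-1.194)
for n in("side","top"):
    c=ctrl.camera(n)["color"]; a=c[225:285,190:310] if n=="side" else c[150:280,110:240]; cv2.imwrite(f"pics/{n}1.png",cv2.resize(a,None,fx=5 if n=="side" else 4,fy=5 if n=="side" else 4,interpolation=cv2.INTER_CUBIC))
```

```text
t 4.65 pos [0.4565 0.2713 0.1006] phi -1.194 q [ 0.31  0.36  1.85 -0.    0.93  1.51] F [-0.3  0.7 -0. ] Tq [ 0.06 -0.02  0.02] open 1.002
shift cm [-0.17 -0.02  0.06] turn deg [-0.04 -0.01  0.01]
```

View pics/side1.png

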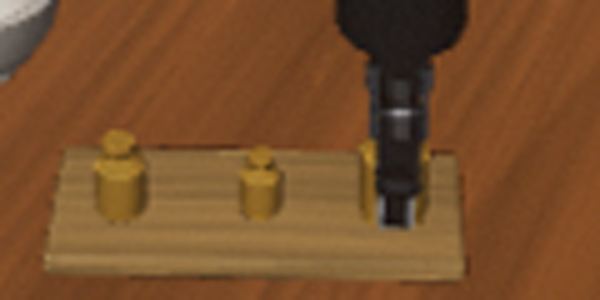

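View pics/top1.png

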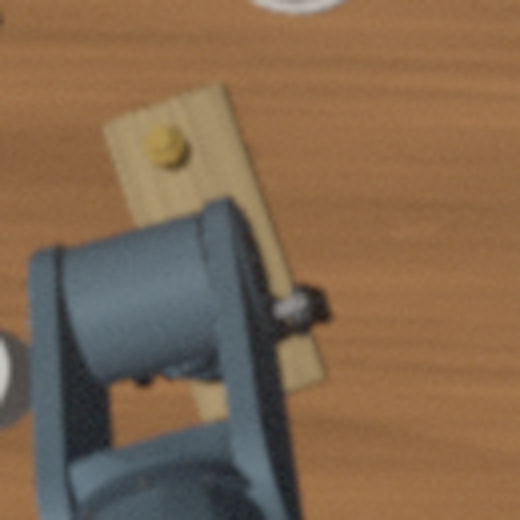

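The fingers straddle the large weight: in the side crop the finger sits at x≈397 and the weight spans 362–428, so it is centred. Next I close and lift slightly.

Emit:
move_arm:
  rows: "-0.15 0 0 0 0 0 1;0 0 0 0 0 0 0.3;0 0 0 0 0 0 0.3;0 0 0 0 0 0 0.2;0 0 0 0 0 0 0.2;0 0 0 0 0 0 0.2;0 0 0 0 0 0 0.2;0 0 0 0 0 0 0.2"

```text
time_s: 5.55
eef_pos: [0.4556, 0.2733, 0.1006]
eef_rot: [-0.001, 0.827, -0.562, -0.0]
wrist_force: [-2.6, 1.9, 5.7]
opening: 0.472
```

Emit:
move_arm:
  rows: "0 0 -1 0 0 0 0;0 0 -3 0 0 0 0;0 0 -4 0 0 0 0;0 0 -4 0 0 0 0;0 0 -2 0 0 0 0;0 0 0 0 0 0 0;0 0 0 0 0 0 0"

```text
time_s: 6.25
eef_pos: [0.4549, 0.2724, 0.239]
eef_rot: [0.001, 0.827, -0.562, -0.0]
wrist_force: [0.3, -0.5, -5.6]
opening: 0.478
```

Run:
```python
from h import *
delta([.5867,-.0695,.24],-1.194)
c=ctrl.camera("side")["color"]; a=c[180:300,190:310] ; cv2.imwrite("pics/side2.png",cv2.resize(a,None,fx=5,fy=5,interpolation=cv2.INTER_CUBIC))
```

```text
t 6.25 pos [0.4549 0.2724 0.239 ] phi -1.194 q [ 0.32  0.15  1.78 -0.    1.21  1.51] F [ 0.3 -0.5 -5.6] Tq [-0.02 -0.02  0.03] open 0.478
shift cm [36.65  0.34 -0.09] turn deg [ 0.07 -0.    0.01]
```

View pics/side2.png

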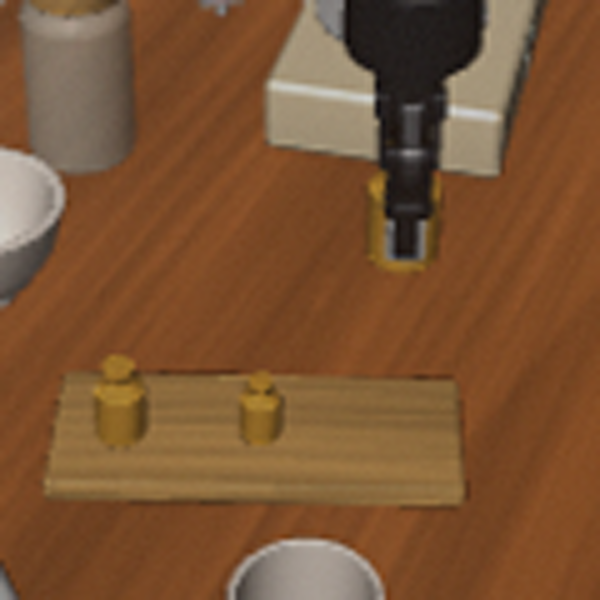

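Emit:
move_arm:
  rows: "2 0 0 0 0 0 0;4 0 0 0 0 0 0;4 0 0 0 0 0 0;4 0 0 0 0 0 0;4 0 0 0 0 0 0;4 0.1 0 0 0 0 0;4 0.1 0 0 0 0 0;4 0.1 0 0 0 0 0;3 0 0 0 0 0 0;2 0 0 0 0 0 0;1 0 0 0 0 0 0;0.6 0 1.5 0 0 0 0;0 0 1.5 0 0 0 0;0 0 0 0 0 0 0;0 0 0 0 0 0 0"

```text
time_s: 7.8
eef_pos: [0.5866, -0.0672, 0.2085]
eef_rot: [0.0, 0.827, -0.561, -0.001]
wrist_force: [0.7, -0.1, -5.3]
opening: 0.479
```

Run:
```python
from h import *
delta([.5867,-.0695,.185],-1.194)
for n in("side","top"):
    c=ctrl.camera(n)["color"]; a=c[130:230,210:330] if n=="side" else c[130:260,230:380]; cv2.imwrite(f"pics/{n}3.png",cv2.resize(a,None,fx=5,fy=5,interpolation=cv2.INTER_CUBIC))
    for g in ctrl.look_for(n,"weight_large")[:3]:print(n,g)
```

```text
t 7.8 pos [ 0.5866 -0.0672  0.2085] phi -1.192 q [-0.32  0.32  1.65  0.    1.18  0.88] F [ 0.7 -0.1 -5.3] Tq [ 0.04 -0.    0.04] open 0.479
shift cm [0.22 0.07 2.35] turn deg [0.12 0.12 0.09]
side {'bbox': [265.6, 167.1, 271.8, 178.8], 'confidence': 0.39}
side {'bbox': [335.1, 165.7, 352.0, 191.1], 'confidence': 0.34}
```

View pics/side3.png

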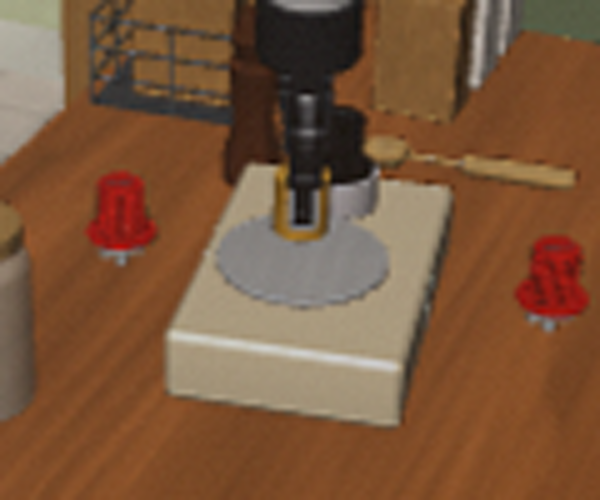

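Emit:
move_arm:
  rows: "0.2 0.05 0 0 0 0 0;0 0 0.6 0 0 0 0;0 0 0.6 0 0 0 0;0 0 0.5 0 0 0 0;0 0 0.3 0 0 0 0;0 0 0.15 0 0 0 0;0 0 0.15 0 0 0 0;0 0 0.15 0 0 0 0;0 0 0.15 0 0 0 0;0 0 0.15 0 0 0 0;0 0 0 0 0 0 0;0 0 0 0 0 0 0"

```text
time_s: 9.2
eef_pos: [0.5879, -0.0707, 0.1826]
eef_rot: [-0.0, 0.827, -0.562, 0.0]
wrist_force: [0.0, -0.2, -3.7]
opening: 0.475
```

Run:
```python
from h import *
delta([.5867,-.0695,.177],-1.194)
```

```text
t 9.2 pos [ 0.5879 -0.0707  0.1826] phi -1.194 q [-0.32  0.35  1.66  0.    1.13  0.87] F [ 0.  -0.2 -3.7] Tq [-0.06  0.03 -0.  ] open 0.475
shift cm [-0.16  0.07  0.56] turn deg [-0.02 -0.01  0.02]
```

Emit:
move_arm:
  rows: "0 0 0.15 0 0 0 0;0 0 0.15 0 0 0 0;0 0 0.15 0 0 0 0;0 0 0.1 0 0 0 0;0 0 0 0 0 0 0;0 0 0 0 0 0 0"

```text
time_s: 9.8
eef_pos: [0.5879, -0.0708, 0.1771]
eef_rot: [-0.0, 0.827, -0.562, 0.0]
wrist_force: [-0.6, -0.3, -0.2]
opening: 0.477
```

Emit:
move_arm:
  rows: "0 0 0 0 0 0 0.5;0 0 0 0 0 0 0.55;0 0 0 0 0 0 0.6;0 0 0 0 0 0 0.7;0 0 0 0 0 0 0.9;0 0 0 0 0 0 1;0 0 0 0 0 0 1;0 0 0 0 0 0 1"

```text
time_s: 10.6
eef_pos: [0.5878, -0.0707, 0.1769]
eef_rot: [-0.0, 0.827, -0.562, -0.0]
wrist_force: [0.1, -0.6, -0.1]
opening: 0.998
```

Run:
```python
from h import *
delta([.5867,-.0695,.177],-1.194)
for n in("side",):
    c=ctrl.camera(n)["color"]; a=c[130:230,210:330] if n=="side" else c[130:260,230:380]; cv2.imwrite(f"pics/{n}4.png",cv2.resize(a,None,fx=5,fy=5,interpolation=cv2.INTER_CUBIC))
```

```text
t 10.6 pos [ 0.5878 -0.0707  0.1769] phi -1.194 q [-0.32  0.36  1.66  0.    1.12  0.87] F [ 0.1 -0.6 -0.1] Tq [-0.    0.    0.02] open 0.998
shift cm [-0.15  0.06 -0.01] turn deg [-0.    0.    0.02]
```

View pics/side4.png

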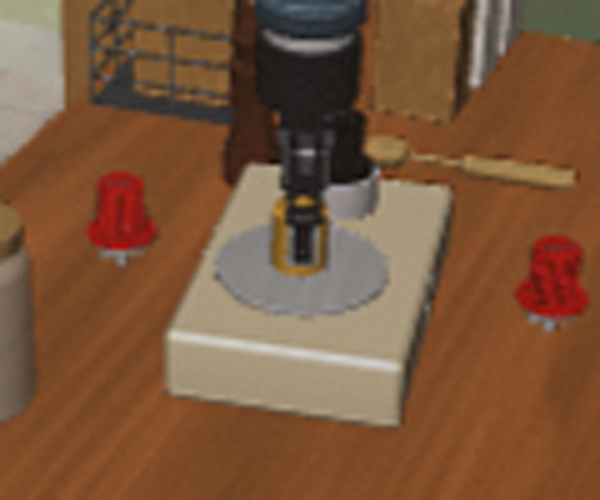

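The weight stands on the sunken pan with the fingers clear. I raise the gripper and move over to the cap.

Emit:
move_arm:
  rows: "0 0 -1 0 0 0 1;0 0 -3 0 0 0 1;0 0 -4 0 0 0 1;0 0 -4 0 0 0 1;0 0 0 0 0 0 1"

```text
time_s: 11.15
eef_pos: [0.5906, -0.0715, 0.3049]
eef_rot: [-0.002, 0.827, -0.562, 0.006]
wrist_force: [0.9, 0.2, 0.5]
opening: 0.999
```

Run:
```python
from h import *
delta([.6138,-.2222,.297],-1.144)
```

```text
t 11.15 pos [ 0.5906 -0.0715  0.3049] phi -1.194 q [-0.32  0.22  1.56  0.    1.35  0.87] F [0.9 0.2 0.5] Tq [-0.01  0.02 -0.06] open 0.999
shift cm [14.86  3.41  0.88] turn deg [-0.55 -0.48 -2.84]
```

Emit:
move_arm:
  rows: "3 0.6 0 0 0 0 1;4 0.8 0 0 0 0 1;4 0.8 0 0 0 0 1;3 0.6 0 0 0 0 1;1 0.4 0 0 0 0 1;0 0 0 0 0 0 1;0 0 0 0 0 0 1"

```text
time_s: 11.85
eef_pos: [0.613, -0.2209, 0.2967]
eef_rot: [-0.0, 0.827, -0.562, -0.001]
wrist_force: [-0.5, 0.0, 0.0]
opening: 1.0
```

```bash
cat > fitw.py <<'E'
from h import *
from scipy.optimize import minimize
def fitw(x0=(.588,-.07)):
  for n in("side","top"):
    C=ctrl.camera(n)
    for g in ctrl.trace(n,"weight_large")[:4]:
        m=g["region"].astype(np.float32); ys,xs=np.nonzero(m); p=proj(C,[*x0,.127])[0]
        if np.hypot(xs.mean()-p[0],ys.mean()-p[1])>12 or m.sum()>900: continue
        parts=[(.021,.092,.138),(.013,.146,.162),(.009,.138,.146)]
        f=lambda x:((silh(C,x,parts)-m)**2).sum()
        r=minimize(f,x0,method="Nelder-Mead",options=dict(initial_simplex=np.array(x0)+[[0,0],[.006,0],[0,.006]],xatol=2e-4))
        print(n,"weight",r.x.round(4),round(r.fun,1),int(m.sum()),round(g["confidence"],2))
E
python3 - <<'E'
from fitw import *
delta([.6138,-.2222,.18],-1.194)
fitw()
for n in("side","top"):
    c=ctrl.camera(n)["color"]; a=c[110:210,210:330] if n=="side" else c[130:260,230:380]; cv2.imwrite(f"pics/{n}5.png",cv2.resize(a,None,fx=5,fy=5,interpolation=cv2.INTER_CUBIC))
E
```

```text
t 11.85 pos [ 0.613  -0.2209  0.2967] phi -1.194 q [-0.53  0.35  1.41  0.    1.38  0.67] F [-0.5  0.   0. ] Tq [ 0.02  0.03 -0.02] open 1.0
shift cm [ 0.16 -0.03 11.67] turn deg [0.01 0.06 0.03]
side weight [ 0.5877 -0.0717] 18.7 183 0.62
top weight [ 0.5896 -0.0701] 7.3 213 0.68
```

View pics/side5.png

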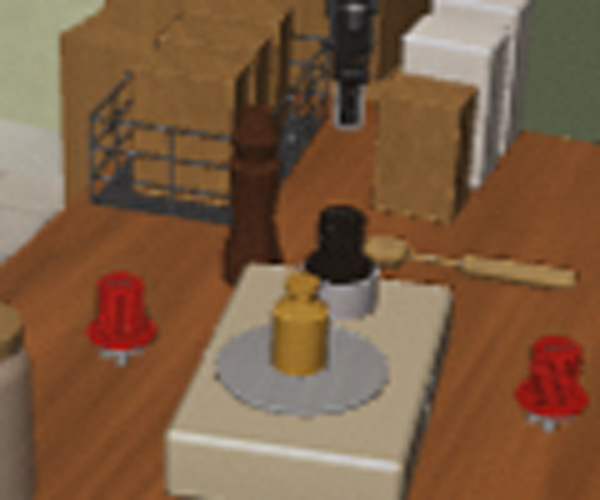

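View pics/top5.png

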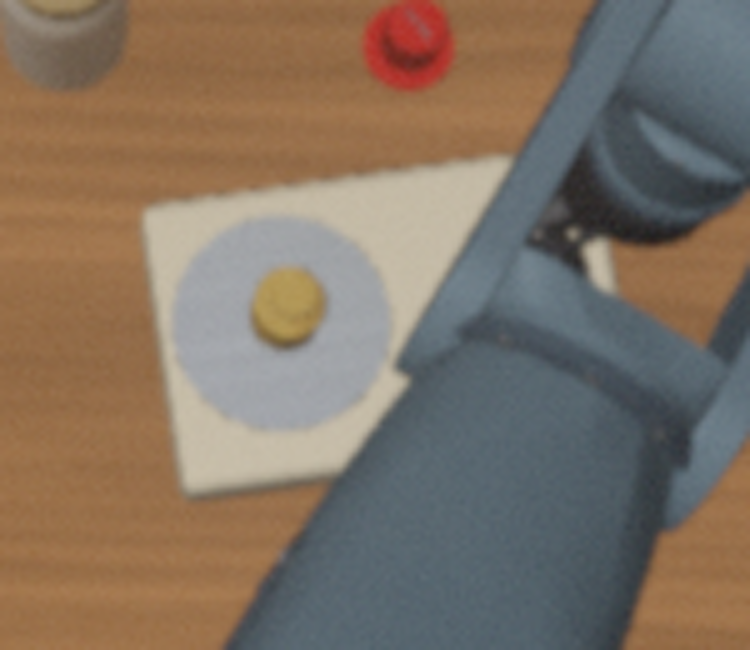

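Emit:
move_arm:
  rows: "0.15 0 2 0 0 0 1;0 0 3 0 0 0 1;0 0 3 0 0 0 1;0 0 2 0 0 0 1;0 0 1.4 0 0 0 1;0 0 1 0 0 0 1;0 0 0 0 0 0 1;0 0 0 0 0 0 1"

```text
time_s: 12.95
eef_pos: [0.6143, -0.2236, 0.1738]
eef_rot: [-0.0, 0.827, -0.562, 0.001]
wrist_force: [1.1, -0.6, 0.3]
opening: 0.998
```

Run:
```python
from fitw import *
delta([.6138,-.2222,.173],-1.194)
c=ctrl.camera("side")["color"]; a=c[110:210,210:330]; cv2.imwrite("pics/side6.png",cv2.resize(a,None,fx=5,fy=5,interpolation=cv2.INTER_CUBIC))
```

```text
t 12.95 pos [ 0.6143 -0.2236  0.1738] phi -1.194 q [-0.53  0.48  1.49 -0.    1.16  0.66] F [ 1.1 -0.6  0.3] Tq [ 0.01 -0.07 -0.02] open 0.998
shift cm [-0.15  0.    0.08] turn deg [-0.05 -0.06  0.02]
```

View pics/side6.png

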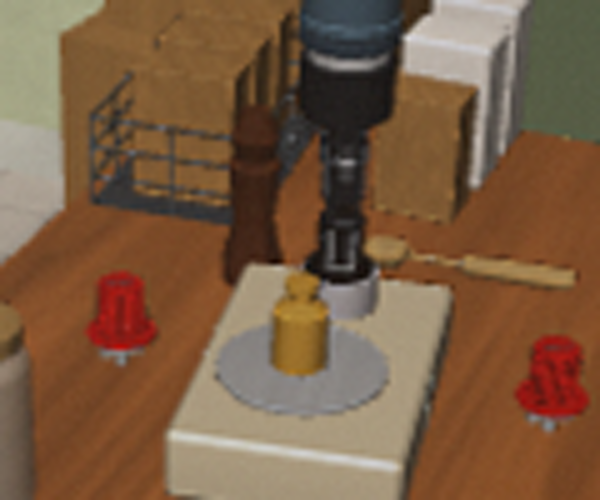

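Emit:
move_arm:
  rows: "-0.15 0 0 0 0 0 0.5;0 0 0 0 0 0 0.3;0 0 0 0 0 0 0.2;0 0 0 0 0 0 0.2;0 0 0 0 0 0 0;0 0 0 0 0 0 0;0 0 0 0 0 0 0;0 0 0 0 0 0 0"

```text
time_s: 13.8
eef_pos: [0.6136, -0.2222, 0.1736]
eef_rot: [-0.0, 0.827, -0.562, 0.001]
wrist_force: [-0.6, 0.9, 5.5]
opening: 0.403
```

Run:
```python
from fitw import *
delta([.6138,-.2222,.173],-1.194)
```

```text
t 13.8 pos [ 0.6136 -0.2222  0.1736] phi -1.194 q [-0.53  0.48  1.5   0.    1.16  0.66] F [-0.6  0.9  5.5] Tq [0.09 0.11 0.04] open 0.403
shift cm [ 0.01 -0.01  0.06] turn deg [-0.04 -0.05  0.01]
```

Emit:
move_arm:
  rows: "0 0 0 0 0 4 0;0 0 0 0 0 4 0;0 0 0 0 0 4 0;0 0 0 0 0 4 0;0 0 0 0 0 0 0;0 0 0 0 0 0 0"

```text
time_s: 14.4
eef_pos: [0.6141, -0.2197, 0.1736]
eef_rot: [-0.001, 0.742, -0.671, -0.0]
wrist_force: [1.8, 8.1, 7.6]
opening: 0.406
```

Run:
```python
from fitw import *
delta([.6138,-.2222,.173],-1.194)
```

```text
t 14.4 pos [ 0.6141 -0.2197  0.1736] phi -1.471 q [-0.53  0.48  1.5   0.    1.16  0.94] F [1.8 8.1 7.6] Tq [ 1.25 -0.22  0.75] open 0.406
shift cm [0.25 0.06 0.06] turn deg [ -0.11   0.13 -15.84]
```

Emit:
move_arm:
  rows: "0 0 0 0 0 0 0.6;0 0 0 0 0 0 0.8;0 0 0 0 0 0 0.8;0 0 0 0 0 0 0.8;0 0 0 0 0 0 0.4;0 0 0 0 0 0 0;0 0 0 0 0 0 0;0 0 0 0 0 0 0;0 0 0 0 0 0 0"

```text
time_s: 15.3
eef_pos: [0.6129, -0.2203, 0.1732]
eef_rot: [-0.001, 0.741, -0.671, -0.001]
wrist_force: [-2.7, 7.2, 5.5]
opening: 0.409
```

Run:
```python
from fitw import *
delta([.6138,-.2222,.173],-1.194)
```

```text
t 15.3 pos [ 0.6129 -0.2203  0.1732] phi -1.472 q [-0.53  0.48  1.5   0.    1.17  0.94] F [-2.7  7.2  5.5] Tq [1.01 0.41 0.27] open 0.409
shift cm [ 0.2  -0.07  0.02] turn deg [  0.04   0.17 -15.93]
```

Emit:
move_arm:
  rows: "0 0 0 0 0 -4 0;0 0 0 0 0 -4 0;0 0 0 0 0 -4 0;0 0 0 0 0 -4 0;0 0 0 0 0 -4 0;0 0 0 0 0 -4 0;0 0 0 0 0 0 0;0 0 0 0 0 0 0"

```text
time_s: 16.1
eef_pos: [0.6133, -0.2224, 0.1732]
eef_rot: [0.0, 0.864, -0.504, 0.0]
wrist_force: [-1.3, -1.6, 1.7]
opening: 0.407
```

Run:
```python
from fitw import *
delta([.6138,-.2222,.173],-1.194)
```

```text
t 16.1 pos [ 0.6133 -0.2224  0.1732] phi -1.056 q [-0.53  0.48  1.5  -0.    1.16  0.53] F [-1.3 -1.6  1.7] Tq [-0.3   0.1  -0.02] open 0.407
shift cm [ 0.01 -0.05  0.02] turn deg [ 0.   -0.04  7.9 ]
```

Emit:
move_arm:
  rows: "0 0 0 0 0 -5 0;0 0 0 0 0 -5 0;0 0 0 0 0 -5 0;0 0 0 0 0 -5 0;0 0 0 0 0 -5 0;0 0 0 0 0 0 0;0 0 0 0 0 0 0"

```text
time_s: 16.8
eef_pos: [0.6134, -0.2222, 0.1733]
eef_rot: [0.0, 0.952, -0.306, 0.0]
wrist_force: [-0.6, -1.7, 3.0]
opening: 0.407
```

Run:
```python
from fitw import *
delta([.6138,-.2222,.173],-1.194)
```

```text
t 16.8 pos [ 0.6134 -0.2222  0.1733] phi -0.621 q [-0.53  0.48  1.5  -0.    1.16  0.09] F [-0.6 -1.7  3. ] Tq [-0.36  0.17 -0.03] open 0.407
shift cm [ 0.04 -0.03  0.03] turn deg [ 0.   -0.04 32.83]
```

Emit:
move_arm:
  rows: "0 0 0 0 0 -4 0;0 0 0 0 0 -4 0;0 0 0 0 0 -4 0;0 0 0 0 0 0 0;0 0 0 0 0 0 0"

```text
time_s: 17.3
eef_pos: [0.6134, -0.2222, 0.1733]
eef_rot: [0.0, 0.979, -0.204, 0.0]
wrist_force: [-1.6, -2.8, 3.2]
opening: 0.412
```

Run:
```python
from fitw import *
delta([.6138,-.2222,.173],-1.194)
```

```text
t 17.3 pos [ 0.6134 -0.2222  0.1733] phi -0.412 q [-0.53  0.48  1.5  -0.    1.16 -0.12] F [-1.6 -2.8  3.2] Tq [-0.5   0.15 -0.02] open 0.412
shift cm [ 0.04 -0.01  0.03] turn deg [ 0.000e+00 -4.000e-02  4.483e+01]
```

No stop torque yet, at about 51–61° turned. I try a small lift to see whether it frees.

Emit:
move_arm:
  rows: "0 0 -0.2 0 0 0 0;0 0 -0.2 0 0 0 0;0 0 -0.2 0 0 0 0;0 0 0 0 0 0 0;0 0 0 0 0 0 0"

```text
time_s: 17.8
eef_pos: [0.6132, -0.2217, 0.1788]
eef_rot: [-0.0, 0.979, -0.203, -0.0]
wrist_force: [-0.4, 0.3, 0.0]
opening: 0.404
```

Run:
```python
from fitw import *
delta([.6138,-.2222,.173],-1.194)
```

```text
t 17.8 pos [ 0.6132 -0.2217  0.1788] phi -0.408 q [-0.53  0.47  1.49  0.    1.17 -0.12] F [-0.4  0.3  0. ] Tq [0.01 0.08 0.03] open 0.404
shift cm [0.07 0.02 0.58] turn deg [-1.000e-02  2.000e-02  4.501e+01]
```

Emit:
move_arm:
  rows: "0 0 -0.5 0 0 0 0;0 0 -0.5 0 0 0 0;0 0 -1 0 0 0 0;0 0 -1 0 0 0 0;0 0 -1 0 0 0 0;0 0 -1.5 0 0 0 0;0 0 -1.5 0 0 0 0;0 0 -1 0 0 0 0;0 0 -0.5 0 0 0 0;0 0 0 0 0 0 0;0 0 0 0 0 0 0;0 0 0 0 0 0 0;0 0 0 0 0 0 0"

```text
time_s: 19.1
eef_pos: [0.613, -0.2218, 0.263]
eef_rot: [-0.0, 0.979, -0.203, -0.001]
wrist_force: [-0.8, 0.3, -1.0]
opening: 0.406
```

Run:
```python
from fitw import *
delta([.6138,-.2222,.173],-1.194)
fitw()
c=ctrl.camera("side")["color"]; a=c[110:210,210:330]; cv2.imwrite("pics/side7.png",cv2.resize(a,None,fx=5,fy=5,interpolation=cv2.INTER_CUBIC))
```

```text
t 19.1 pos [ 0.613  -0.2218  0.263 ] phi -0.408 q [-0.53  0.38  1.44  0.    1.32 -0.12] F [-0.8  0.3 -1. ] Tq [ 0.05 -0.01 -0.02] open 0.406
shift cm [0.11 0.01 9.  ] turn deg [2.000e-02 9.000e-02 4.501e+01]
side weight [ 0.5871 -0.0732] 9.7 212 0.64
top weight [ 0.5911 -0.0705] 5.7 207 0.72
```

View pics/side7.png

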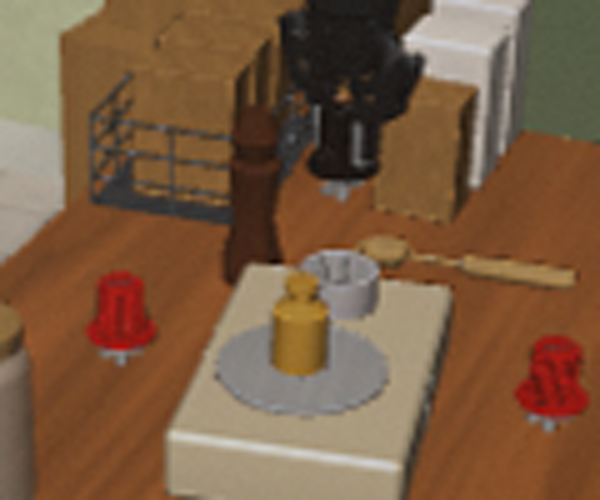

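The cap hangs upright in the gripper at (343,150), clear of the open boss at (340,280). The weight is still mid-pan at (300,325).

Run:
```python
from bench import ctrl
print(ctrl.hand_in())
```

```text
the job is handed in; nothing more can be done
None
```

The job is handed in: the largest weight stands on the pan, and the unscrewed cap is held upright in the gripper about 9 cm above its seat. `hand_in()` gave no verdict, so success rests on my own checks.

- **Weight:** I set it down slowly and the pan took its load before I let go. After the cap came off, the two cameras put it about 4 mm from the pan's centre. They disagree with each other by 3–5 mm, but both are well inside the 15 mm limit.
- **Cap:** Turning it clockwise seen from above met a stop, at about 0.75 N·m and 8 N of side force. I let go, gripped again and turned it 61° anticlockwise without resistance, after which it lifted freely.
- **Last state:** The gripper is at opening 0.41, and the wrist force of -1 N matches the cap's weight. The last picture shows the cap level and clear of the boss.
- **Not measured:** I took no distances for the smaller weights and bystanders. Nothing was seen to touch them, and the side pictures show no change in those in view. The run took about 19 s of the 64 s allowed.

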